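# Index the dispensing arm to the flask

## Task

Hook a fingertip through the pull ring of the dispensing station, lift the spring index pin out of its hole, swing the arm one hole over so that the nozzle goes from the small dish to above the conical flask, and let the pin drop fully home in that hole. Do not pinch the ring or force the mechanism, leave the glassware, rack and pipette where they stand, and finish clear of everything.

Things in the scene. Friction and masses are not known exactly. Their poses are not given: they have to be found in the camera images.
- station: Fixed stand; origin on the table at the vertical pivot axis; x points from pivot to dish side (nozzle), y left of that, z up; the pull ring is on the -x side. Round foot 150 mm wide, 18 high; 40 mm column; on the -x side a sector plate, radius 140 mm, top 112 mm above the table, 12 thick, with five 14 mm holes on a 120 mm radius, 0.5 rad (60 mm of arc) apart, the third on the -x axis.
- swing_arm (a joint): Arm angle about the pivot, rad, + anticlockwise from above; starts at 0 (nozzle over dish); holes at -1, -0.5, 0, 0.5, 1, play 0.02. + moves the nozzle to the station's +y, the ring to -y. Locked while the pin is in a hole; else turns easily (0.05 N m) and stays where left. Bar 28 mm wide, 119 to 135 mm above the table, from 132 mm on the ring's side to 152 on the nozzle's.
- index_pin (a joint): Lift of the spring pin, m: 0 home in a hole, at most 0.026. Vertical 10 mm pin with a round end, carried by the arm 120 mm from the pivot, on the side away from the nozzle. Clear of the plate above 0.013; let go between holes it rides on the plate at 0.013 and drops in at a hole. Spring and weight press it down with about 3.5 N when home, 6.5 N fully up.
- ring_centre (a point): Centre of the pin's pull ring: 6 mm rod, 52 mm inside; 187 mm above the table with the pin home, 99.5 mm from the pivot axis; rises with the pin, turns with the arm. Its x is level, along the arm to the pivot; z up. The ring's top leans 45 degrees towards the pivot: a finger pointing along (1,0,-1) passes square through. Lowest point 20.5 mm below and 20.5 to -x; 28 mm free from there to the arm.
- nozzle_tip (a point): Lower end of the dispensing nozzle, 112 mm above the table, 135 mm from the pivot, at the arm's end opposite the ring; under a grey cylinder 34 mm wide whose top is 178 mm above the table.
- flask: Loose conical glass flask, 62 mm wide at the foot, narrow neck 26 mm, 96 mm high, origin at the centre of its underside. Stands under the nozzle's place at the hole next to the middle one, at the station's +y or -y side.
- beaker: Loose straight glass beaker without handle, about 60 mm wide, 85 mm high, origin at the centre of its underside. Stands on the other side of the dish from the flask.
- dish: Loose small white ceramic drip dish, 44 mm wide, 22 mm high, origin at the centre of its underside; between flask and beaker, under the nozzle at the start.
- tube_rack: Loose green tube rack 90 x 160 x 50 mm with eight blue-capped tubes, 100 mm high in all; origin at the centre of its underside, long side along its y. Leave alone.
- pipette: Loose grey and white pipette lying along its x axis, about 257 mm long, 26 mm high, origin on the table below the middle of it. Leave alone.
There are look-alikes about, which are no part of the job. Leave any purple or yellow look-alike of the flask alone.

How it is judged (in metres and radians):
On the way, in this order (a step that is already met when the one before it is completed fails the run):
1. the index pin is lifted clear of the plate while the arm is still at the middle hole (value of joint index_pin above 0.0115 m and value of joint swing_arm between -0.08 and 0.08 rad), for 0.05 s.
2. the arm stands one hole over, the nozzle above the flask, the pin home (horizontal distance between nozzle_tip and flask below 0.014 m and (value of joint swing_arm between 0.46 and 0.54 rad or value of joint swing_arm between -0.54 and -0.46 rad) and value of joint index_pin below 0.003 m), for 0.2 s.
At the end, for the whole second after the job is handed in: The arm is at the hole next to the middle one on the flask's side (within 0.04 rad), the nozzle tip is within 14 mm of the flask's axis seen from above, the index pin is home (lift under 3 mm), and the flask stands still (all of step 2 and linear speed of flask below 0.02 m/s); the robot touches nothing.
It fails at once if the glassware, the rack or the pipette is moved by more than 15 mm (distance of any of flask, beaker, dish, tube_rack, pipette from where it was at the start of the episode above 0.015 m).
It fails at once if the ring is pinched or the mechanism forced (fingers press on the station with more than 35 N) (contact force between the fingers and station above 35 N).
It also fails if it takes over 43 s, if anything falls off the work surface, if the arm or the gripper's body presses on something with over 40 N, if the wrist force passes 120 N, or if a joint passes its speed limit or range.

## Robot

A 6-joint arm with a two-finger parallel gripper is mounted at the origin on the work surface. World frame = base frame: x ahead of the robot, y to its left, z up, the work surface at z = 0. Lengths are in m, angles in degrees, forces in N, time in s.
With the tool pointing down it reaches from about 0.35 to 0.875 m from the base axis. Payload 4.2 kg.
Tool frame: the origin (TCP) lies midway between the tips of the shut fingers; the grasp point (between the pads) lies 19 mm behind it; y points along the fingers, x is the direction in which the jaws open and shut, and the axes are right-handed (so a half turn about y gives the same grasp; the last joint's range is limited). The gripper opens to 87 mm and grips with 3 to 60 N. Pads are 19 mm wide; open, the fingers measure 117 mm over their backs; the gripper's body (75 mm by 190 mm) begins 51 mm behind the grasp point.
Start: joints at [-48.552, 22.042, 0.453, 0, -68.411, -14.817], TCP at [0.28, -0.559, 0.223] pointing down, gripper open.
Joint ranges: [-179.83, 179.83], [-69.29, 118.12], [-61.27, 80.66], [-181.25, 117.63], [-171.15, -9.14], [-177.46, 177.46]. Speed limits (degrees/s): [159.86, 159.86, 180, 180, 180, 180].

## Interface

Orientations are given as a 3x3 rotation matrix whose columns are the frame's x, y, z axes.
In Python, from station import * gives the robot as it stands.
- The arm moves only by the tool jog_arm, never from a script. Its argument "series" is a list of rows, each a list of 3 entries, a list of its own where there are three numbers: the shift along the tool's x, y, z in m, then the turn, a rotation vector about the tool's x, y, z in degrees, then the finger opening in m, from 0 to 0.087. A call has 1 to 10 rows; each row shifts and turns the commanded pose from where the row before left it, along the tool's axes as they then stand; what a row does not reach is not made up. A row lasts 1/8 s, in which the tool goes at most 62.5 mm and 10.7 degrees, less where a joint would pass 70% of its speed; a pose out of reach is approached as far as the arm can. A call is refused whole if a number of a shift passes 0.0625 or a number of a turn 10.7, either way. A call with a gripper value outside its range is refused whole. The fingers move at their own pace and stop on an object; the grip force is fixed at half the most. Time passes only in rows, so rows that do not move let the fingers close. It gives the time, the measured TCP pose, the force and the opening at its end, in the units of the state.
- sense(): the state, without advancing time (a new reading comes with each control period).
- capture(name): name is "side" or "top" or "wrist"; returns the picture (480x640x3 uint8, red, green, blue); there is no depth.
- camera_info(name): a dict with "fx", "fy", "cx", "cy" (pixels), "k1" (the pictures are not rectified: a ray, as slopes to the right and down, at radius r is drawn at 1 + k1 r^2 times it, then the intrinsics apply), "rvec" (rotation vector, rad) and "tvec" (3), from world to camera coordinates, as OpenCV has them. Camera axes: x right, y down, z forward; pixel columns grow to the right and rows downward; lengths in m; the calibration is good to about 2 mm. A picture is of the moment at which its call begins: read the wrist's pose just before it. camera_info takes no time and is no camera call; for the wrist camera it gives the pose at the moment of the call.
- finish_job(): hands the job in, once; it reports no verdict.
The state is a dict: "time_s": time; "joints": joint angles; "joint_velocities": joint speeds; "effort": joint torques, N m; "tcp_pos": TCP position; "ee_rot": TCP orientation; "wrist_force": force on the tool from outside, world axes, zero at the start; "moment": the same for the moment, N m; "gripper_width": opening from 0.0 (shut) to 1.0 (fully open).
Only numpy, scipy, OpenCV 4.12 (cv2) and the standard library are available. Lean on these libraries where they do the work, as an engineer would, in place of code of your own. Each camera call takes 0.05 s, during which the arm holds its last target. There are 200 camera calls.

## Working session

There is one attempt and no reset: what is moved stays moved. The work goes in short steps, Python scripts to look and compute and a tool call to move; the robot and the scene stay as the last step left them, time stands still between calls to the robot, and variables do not carry over. Pictures are saved under pics/ and viewed, about 8 in all and at most 12, crops included, and the job is handed in when it is done.

Besides the shell and the picture viewer there is one more tool, called after ">>>" by a JSON object that holds its "method" and its "body", one argument or row to a line. jog_arm: Moves the arm, as the interface text tells. Its arguments: {"type":"object","properties":{"series":{"type":"array","items":{"type":"array"}}},"required":["series"]}

```bash
mkdir -p pics; ls; python3 - <<'E'
from station import *
import cv2,numpy as np
s=sense();print(s)
for n in("top","side"):
    print(n,camera_info(n)); cv2.imwrite(f"pics/{n}0.png",capture(n)[:,:,::-1])
E
```

```text
pics
{'time_s': 0.0, 'joints': array([-4.85525779e+01,  2.20901972e+01,  3.76833071e-01, -3.09989003e-02,
       -6.84105323e+01, -1.48160441e+01]), 'joint_velocities': array([-0.03654466,  0.05248268, -0.01932869,  0.01464641,  0.03301156,
        0.11951629]), 'effort': array([ 2.89876689e-04, -3.90667999e+01,  1.87410271e+01,  4.21979874e+00,
        1.10823297e-02, -2.05463721e-04]), 'tcp_pos': array([ 0.27988878, -0.55812369,  0.22144022]), 'ee_rot': array([[-4.48069084e-01, -1.05424015e-03, -8.93998313e-01],
       [ 8.93996181e-01,  1.95381879e-03, -4.48070319e-01],
       [ 2.21908442e-03, -9.99997536e-01,  6.70408769e-05]]), 'wrist_force': array([ 0.48905763,  0.38951954, -0.18674254]), 'moment': array([ 0.0698379 , -0.01136316, -0.01597081]), 'gripper_width': 1.001032082067222}
top {'fx': 527.1322881847424, 'fy': 527.1322881847424, 'cx': 321.33510706793646, 'cy': 234.43695934729826, 'k1': -0.06229692952940389, 'rvec': array([ 2.1165956 , -2.1175569 ,  0.18757125]), 'tvec': array([0.03090127, 0.6508463 , 0.88965434])}
side {'fx': 497.7995621562339, 'fy': 497.7995621562339, 'cx': 317.9536921030227, 'cy': 241.46317513552827, 'k1': -0.01257377606190413, 'rvec': array([ 0.81905253, -2.70179421,  0.90140504]), 'tvec': array([0.56471739, 0.33291043, 0.84689368])}
```

View pics/top0.png

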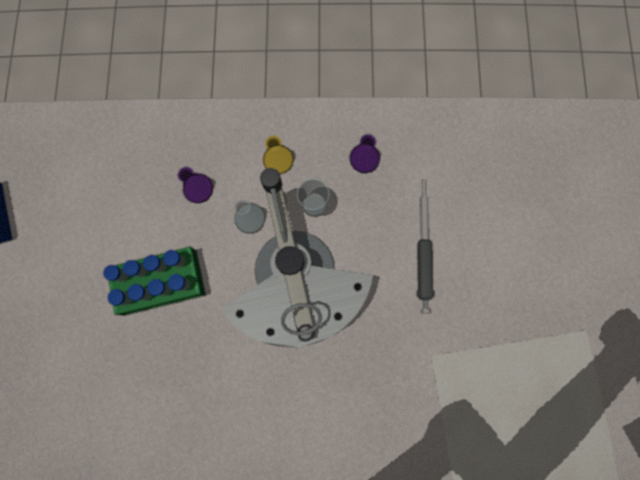

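View pics/side0.png

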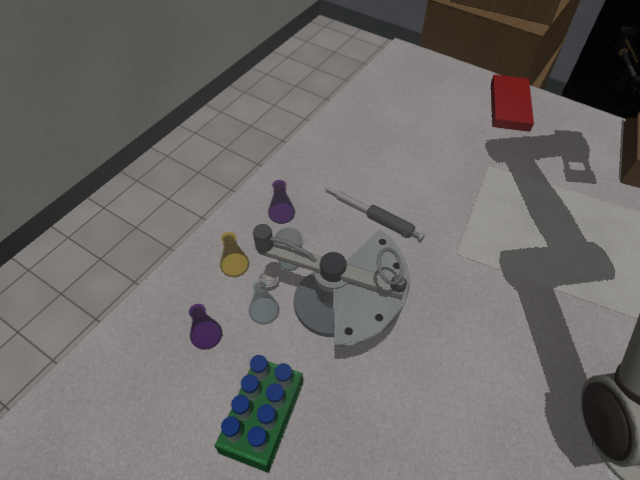

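Top view: +x is up and +y left. The pivot is at about (290,260), the nozzle at (270,180) and the ring at (306,318). The clear flask at (249,218) is on the station's +y side and the beaker is at (313,198), so the target is swing_arm = +0.5. In the side view the ring is at (388,268), the flask foot at (264,309) and the plate holes are visible. Next I fit the station pose.

```bash
cat > h.py <<'E'
import cv2,numpy as np
from scipy.optimize import least_squares
def proj(ci,P):
    P=np.atleast_2d(P).astype(float); R=cv2.Rodrigues(np.array(ci["rvec"],float))[0]
    c=P@R.T+ci["tvec"]; s=c[:,:2]/c[:,2:]; s=s*(1+ci["k1"]*(s**2).sum(1,keepdims=True))
    return s*[ci["fx"],ci["fy"]]+[ci["cx"],ci["cy"]]
def st(p,q):  # station->world; p=x,y,yaw
    q=np.atleast_2d(q); c,s=np.cos(p[2]),np.sin(p[2])
    return np.c_[p[0]+c*q[:,0]-s*q[:,1],p[1]+s*q[:,0]+c*q[:,1],q[:,2]]
E
python3 - <<'E'
from station import *
from h import *
ci={n:camera_info(n) for n in("top","side")}
im={n:cv2.imread(f"pics/{n}0.png",0) for n in ci}
th=[-1,-.5,.5,1]
px={"top":[(239.5,313.5),(270,331.5),(338,316.5),(357.5,287)],"side":[(348,331),(379,317),(397,265),(382,241)]}
for n in px:
    r=[]
    for u,v in px[n]:
        u0,v0=int(u)-6,int(v)-6; w=im[n][v0:v0+13,u0:u0+13].astype(float)
        m=np.clip(np.percentile(w,60)*.75-w,0,None); Y,X=np.mgrid[:13,:13]
        r.append((u0+(X*m).sum()/m.sum(),v0+(Y*m).sum()/m.sum()))
    px[n]=np.array(r);print(n,px[n].round(1).tolist())
H=np.array([[-.12*np.cos(t),-.12*np.sin(t),.111] for t in th])
def f(p,cs=("top","side")): return np.concatenate([(proj(ci[n],st(p,H))-px[n]).ravel() for n in cs])
for cs in(("top",),("side",),("top","side")):
    r=least_squares(f,[.5,0,0.2],args=(cs,));print(cs,r.x.round(4),f(r.x,cs).round(1))
p=r.x
pts={"ring":(-.0995,0,.187),"ringtop":(-.079,0,.2075),"nozcyl":(.135,0,.178),"dish":(.135,0,.0),"flask foot+":(.135*np.cos(.5),.135*np.sin(.5),0),"flask top+":(.135*np.cos(.5),.135*np.sin(.5),.096)}
for k,q in pts.items(): print(k,st(p,q).round(4),[proj(ci[n],st(p,q)).round(1).tolist() for n in ci])
for n in ci:
    cv2.imwrite(f"pics/{n}1.png",cv2.resize(cv2.imread(f"pics/{n}0.png")[150:350,220:420],None,fx=3,fy=3,interpolation=cv2.INTER_CUBIC))
E
```

```text
top [[239.4, 313.3], [269.9, 331.5], [337.5, 316.0], [357.3, 286.4]]
side [[348.2, 330.8], [378.6, 317.0], [395.8, 265.6], [382.1, 241.5]]
('top',) [0.5933 0.0825 0.2242] [ 0.1  0.  -0.  -0.  -0.  -0.  -0.   0. ]
('side',) [0.5925 0.0827 0.2254] [-0.1  0.1 -0.1  0.1  0.4 -0.3 -0.2  0.1]
('top', 'side') [0.5929 0.0826 0.2249] [ 0.1  0.3 -0.   0.2 -0.   0.2 -0.1  0.2 -0.3 -0.1 -0.3 -0.1  0.3 -0.4
 -0.4 -0. ]
ring [[0.4959 0.0604 0.187 ]] [[[300.7, 319.2]], [[389.5, 265.4]]]
ringtop [[0.5159 0.065  0.2075]] [[[297.0, 305.2]], [[379.0, 254.7]]]
nozcyl [[0.7245 0.1127 0.178 ]] [[[269.8, 176.3]], [[261.7, 229.1]]]
dish [[0.7245 0.1127 0.    ]] [[[279.6, 203.3]], [[269.1, 282.4]]]
flask foot+ [[0.694  0.1721 0.    ]] [[[248.8, 218.7]], [[263.4, 310.8]]]
flask top+ [[0.694  0.1721 0.096 ]] [[[240.8, 206.9]], [[259.0, 285.3]]]
```

Both cameras agree to within 1 mm and the flask foot falls where predicted at +0.5. The ring's predicted pixel is a few px from my reading, so I'll check it in a crop.

View pics/top1.png

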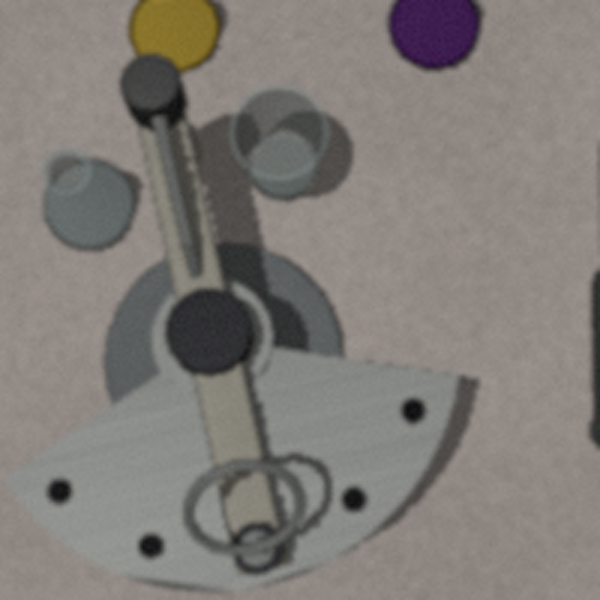

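View pics/side1.png

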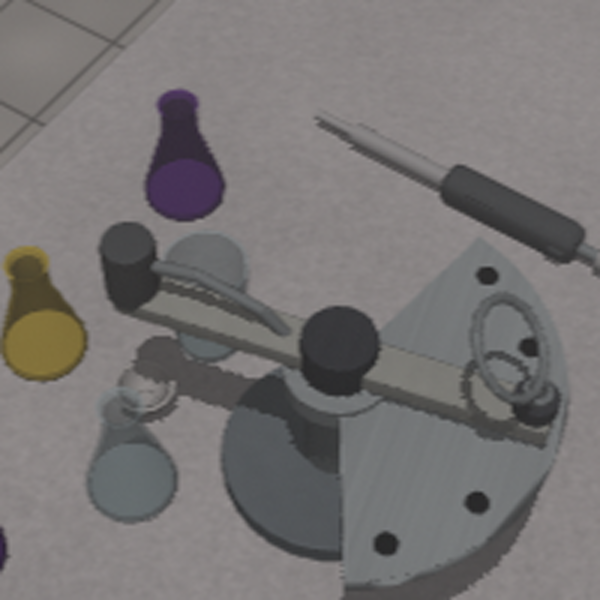

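The ring in the crops is at (301.7,318.3) in the top view and (390,266) in the side view. Predictions are (300.7,319.2) and (389.5,265.4), so the model holds. I'll plan a 45° approach with shut fingers, jaw axis along station y.

```bash
cat >> h.py <<'E'
from scipy.spatial.transform import Rotation as Ro
from scipy.linalg import fractional_matrix_power as fmp
SP=np.array([.5929,.0826,.2249])
def goal(ins,up=0.,swing=0.,lift=0.,lat=0.):
    """TCP pose: ins past ring plane along finger, up toward ring's top (tool -z), swung, lifted"""
    t=SP[2]+swing; a=np.array([np.cos(t),np.sin(t),0]); b=np.array([-np.sin(t),np.cos(t),0]); k=np.array([0,0,1.])
    y=(a-k)/2**.5; z=np.cross(b,y); T=np.eye(4); T[:3,:3]=np.c_[b,y,z]
    T[:3,3]=[SP[0],SP[1],.187+lift]; T[:3,3]+= -.0995*a+ins*y-up*z+lat*b
    return T
def cur():
    from station import sense
    s=sense(); T=np.eye(4); T[:3,:3]=s["ee_rot"]; T[:3,3]=s["tcp_pos"]; return T,s
def rows(T,G,n):
    D=np.linalg.inv(T)@G; S=np.real(fmp(D,1/n))
    print(n,"rows of",S[:3,3].round(5).tolist(),Ro.from_matrix(S[:3,:3]).as_rotvec(degrees=True).round(3).tolist())
    for i in range(1,n+1,max(1,n//5)): print("   ",(T@np.linalg.matrix_power(S,i))[:3,3].round(3))
E
python3 - <<'E'
from h import *
T,s=cur(); G=goal(-.13); print(G.round(3)); rows(T,G,20)
W=T.copy();W[:3,3]=[.33,-.25,.36]; rows(T,W,8); rows(W,G,12)
E
```

```text
[[-0.223  0.689 -0.689  0.406]
 [ 0.975  0.158 -0.158  0.04 ]
 [ 0.    -0.707 -0.707  0.279]
 [ 0.     0.     0.     1.   ]]
20 rows of [0.02587, 0.00297, -0.01674] [-2.24, 0.649, 0.275]
    [ 0.283 -0.528  0.219]
    [ 0.301 -0.405  0.213]
    [ 0.325 -0.284  0.216]
    [ 0.352 -0.164  0.23 ]
    [ 0.383 -0.046  0.254]
8 rows of [0.03167, -0.01724, -0.02286] [0.0, 0.0, -0.0]
    [ 0.286 -0.52   0.239]
    [ 0.292 -0.481  0.256]
    [ 0.299 -0.443  0.273]
    [ 0.305 -0.404  0.291]
    [ 0.311 -0.366  0.308]
    [ 0.317 -0.327  0.325]
    [ 0.324 -0.289  0.343]
    [ 0.33 -0.25  0.36]
12 rows of [0.02069, 0.0114, -0.01149] [-3.733, 1.082, 0.458]
    [ 0.331 -0.226  0.349]
    [ 0.336 -0.178  0.328]
    [ 0.346 -0.13   0.31 ]
    [ 0.359 -0.081  0.296]
    [ 0.376 -0.032  0.286]
    [0.396 0.016 0.28 ]
```

>>> {"method": "jog_arm", "body": {
  "series": [
    [[0.026,0.003,-0.0167],[-2.24,0.65,0.275],0],
    [[0.026,0.003,-0.0167],[-2.24,0.65,0.275],0],
    [[0.026,0.003,-0.0167],[-2.24,0.65,0.275],0],
    [[0.026,0.003,-0.0167],[-2.24,0.65,0.275],0],
    [[0.026,0.003,-0.0167],[-2.24,0.65,0.275],0],
    [[0.026,0.003,-0.0167],[-2.24,0.65,0.275],0],
    [[0.026,0.003,-0.0167],[-2.24,0.65,0.275],0],
    [[0.026,0.003,-0.0167],[-2.24,0.65,0.275],0],
    [[0.026,0.003,-0.0167],[-2.24,0.65,0.275],0],
    [[0.026,0.003,-0.0167],[-2.24,0.65,0.275],0]
  ]
}}

```text
time_s: 1.35
tcp_pos: [0.3304, -0.2519, 0.2182]
ee_rot: [[-0.337, 0.369, -0.866], [0.941, 0.109, -0.32], [-0.024, -0.923, -0.384]]
wrist_force: [0.9, 0.1, 0.5]
gripper_width: 0.02
```

>>> {"method": "jog_arm", "body": {
  "series": [
    [[0.026,0.003,-0.0167],[-2.24,0.65,0.275],0],
    [[0.026,0.003,-0.0167],[-2.24,0.65,0.275],0],
    [[0.026,0.003,-0.0167],[-2.24,0.65,0.275],0],
    [[0.026,0.003,-0.0167],[-2.24,0.65,0.275],0],
    [[0.026,0.003,-0.0167],[-2.24,0.65,0.275],0],
    [[0.026,0.003,-0.0167],[-2.24,0.65,0.275],0],
    [[0.026,0.003,-0.0167],[-2.24,0.65,0.275],0],
    [[0.026,0.003,-0.0167],[-2.24,0.65,0.275],0],
    [[0.026,0.003,-0.0167],[-2.24,0.65,0.275],0],
    [[0.026,0.003,-0.0167],[-2.24,0.65,0.275],0]
  ]
}}

```text
time_s: 2.6
tcp_pos: [0.4063, 0.0168, 0.2836]
ee_rot: [[-0.227, 0.665, -0.712], [0.974, 0.15, -0.17], [-0.006, -0.732, -0.682]]
wrist_force: [0.6, -1.5, -1.2]
gripper_width: 0.007
```

```bash
python3 - <<'E'
from station import *
from h import *
T,s=cur(); print(s["time_s"],s["joints"].round(1),s["gripper_width"],s["wrist_force"].round(1)); print(T.round(3)); rows(T,goal(-.06,.004),4)
I=capture("wrist")[:,:,::-1]; ci=camera_info("wrist"); print({k:np.round(v,3).tolist() for k,v in ci.items()})
for q in[(-.0995,0,.187),(-.12,0,.1665),(-.079,0,.2075),(-.0995,.029,.187),(-.0995,-.029,.187)]: print(proj(ci,st(SP,q)).round(1))
J=capture("side")[:,:,::-1]
cv2.imwrite("pics/w1.png",np.hstack([cv2.resize(I,(400,300)),cv2.resize(J[150:390,250:570],(400,300))]))
E
```

```text
2.6 [  27.5  -24.7  -61.3   41.7  -15.1 -141. ] 0.00742994620736521 [ 0.6 -1.5 -1.2]
[[-0.227  0.665 -0.712  0.406]
 [ 0.974  0.15  -0.17   0.017]
 [-0.006 -0.732 -0.682  0.284]
 [ 0.     0.     0.     1.   ]]
4 rows of [0.00564, 0.0192, -0.00154] [-0.508, 0.104, -0.023]
    [0.419 0.025 0.271]
    [0.432 0.034 0.258]
    [0.444 0.043 0.245]
    [0.457 0.052 0.232]
{'fx': 369.074, 'fy': 369.074, 'cx': 328.624, 'cy': 239.202, 'k1': -0.047, 'rvec': [-1.423, -1.806, -1.019], 'tvec': [0.077, -0.422, -0.022]}
[[353.2 230.5]]
[[354.1 195.9]]
[[352.3 263.5]]
[[387.8 230.8]]
[[318.5 230.1]]
```

The arm is at j3's lower limit and near j5's upper limit, so I'll work out its kinematics from the readings before going on.

```bash
cat > k.py <<'E'
from h import *
def E(ax,d): return Ro.from_euler(ax,d,degrees=True).as_matrix()
def fk(q,P,mode):
    h,L2,L3,d,Lt,a3=P[:6]
    R=E('z',q[0]); p=np.array([0,0,h])
    if mode=="sh": p=p+R@[0,d,0]
    R=R@E('y',q[1]); p=p+R@[0,0,L2]; R=R@E('y',-q[2]); p=p+R@[L3,0,a3]
    R=R@E('x',-q[3])
    if mode=="wr": p=p+R@[0,d,0]
    R=R@E('y',-q[4]); p=p+R@[Lt,0,0]; R=R@E('x',P[6]*q[5]+P[7])
    return p,R   # tool y = R x
E
python3 - <<'E'
from k import *
T,s=cur(); np.set_printoptions(precision=4,suppress=True)
print(s["joints"])
T0=np.eye(4);T0[:3,:3]=[[-.44807,-.00105,-.894],[.894,.00195,-.44807],[.0022,-1,0]];T0[:3,3]=[.27989,-.55812,.22144]
D=[(np.array([-48.5526,22.0902,.3768,-.031,-68.4105,-14.816]),T0),(s["joints"],T)]
np.savez("d.npz",q=[d[0] for d in D],T=[d[1] for d in D])
for q,M in D:
    R=fk(q,[0]*8,"sh")[1]; print("tooly err",R[:,0]-M[:3,1]); print("roll x in R:",R.T@M[:3,0],np.degrees(np.arctan2((R.T@M[:3,0])[2],(R.T@M[:3,0])[1])),q[5])
for mode in("sh","wr"):
    r=least_squares(lambda P:np.concatenate([fk(q,list(P)+[0,0],mode)[0]-M[:3,3] for q,M in D]+[1e-3*(P-[.4,.45,.45,0,.3,0.02])]),[.4,.45,.45,-.1,.3,0])
    print(mode,r.x,r.fun[:6])
E
```

```text
[  27.4492  -24.6119  -61.1687   41.5359  -15.1049 -140.7654]
tooly err [-0.  0.  0.]
roll x in R: [ 0.      0.2557 -0.9668] -75.18392723134745 -14.816
tooly err [ 0.  0. -0.]
roll x in R: [0.     0.6325 0.7746] 50.765420165716655 -140.76542016571665
sh [ 20.2134  -4.6384   7.9098  -0.1486   0.2034 -13.5177] [ 0.0078  0.0081  0.0058  0.0046 -0.0102 -0.0058]
wr [ 0.1999  0.5545  0.4366 -0.1598  0.306  -0.0267] [-0.     -0.     -0.     -0.      0.0001  0.    ]
```

View pics/w1.png

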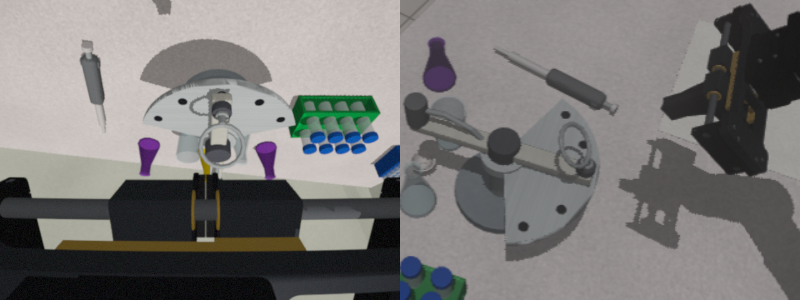

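The picture shows the wrist view looking through the ring, at about (220,145), with the fingers shut and aimed roughly at it. Side view: gripper well clear at upper right. The wrist has about 160 mm lateral offset; I'll solve IK along the approach for several finger pitches and yaws.

```bash
cat >> k.py <<'E'
LO=np.array([-179.8,-69.3,-61.3,-181.2,-171.1,-177.4]);HI=np.array([179.8,118.1,80.7,117.6,-9.2,177.4])
PM=[.1999,.5545,.4366,-.1598,.306,-.0267,-1,-90]
def ik(p,Rt,q0,P=None,w=0):
    P=P or PM; y=Rt[:,1];x=Rt[:,0]
    def f(q):
        pp,R=fk(q,P,"wr"); RR=R@np.array([[0,1,0],[1,0,0],[0,0,-1.]])  # cols tool x=R y, y=R x
        return np.r_[(pp-p)*5,(RR[:,0]-x),(RR[:,1]-y),w*(q-q0)]
    r=least_squares(f,np.clip(q0,LO+.1,HI-.1),bounds=(LO,HI)); return r.x,np.abs(f(r.x)[:9]).max()
def pose(ins,up,swing,lift,pitch,yawoff,at=None):
    """finger pitched down, yawed relative to ring's own heading; ins along finger from ring centre"""
    t=SP[2]+swing; c=np.array([SP[0]-.0995*np.cos(t),SP[1]-.0995*np.sin(t),.187+lift]); e=np.array([np.cos(t),np.sin(t),0])
    c=c+up*(e+[0,0,1])/2**.5
    ph=t+np.radians(yawoff); a=np.array([np.cos(ph),np.sin(ph),0]);b=np.array([-np.sin(ph),np.cos(ph),0]);p=np.radians(pitch)
    y=a*np.cos(p)-np.array([0,0,np.sin(p)]); T=np.eye(4);T[:3,:3]=np.c_[b,y,np.cross(b,y)];T[:3,3]=c+ins*y; return T
E
python3 - <<'E'
from k import *
np.set_printoptions(precision=1,suppress=True,linewidth=150)
d=np.load("d.npz"); q,M=d["q"][1],d["T"][1]; print(ik(M[:3,3],M[:3,:3],q))
rng=np.random.default_rng(0)
def sols(G):
    S=[]
    for _ in range(60):
        x,e=ik(G[:3,3],G[:3,:3],rng.uniform(np.maximum(LO,[-90,-69,-61,-181,-171,-177]),np.minimum(HI,[90,118,80,117,-9,177])))
        if e<1e-4 and not any(np.abs(x-s).max()<1 for s in S): S.append(x)
    return S
for pitch in(45,55):
  for yo in(-30,0,30):
    print("pitch",pitch,"yawoff",yo)
    for nm,G in(("in",pose(.02,.0,0,0,pitch,yo)),("pre",pose(-.07,.0,0,0,pitch,yo)),("end",pose(.02,.012,.5,.02,pitch,yo-28.6))):
        print(nm,*sols(G),sep="\n   ")
E
```

```text
(array([  27.5,  -24.6,  -61.1,   41.5,  -15.1, -140.7]), np.float64(1.3716493219018133e-11))
pitch 45 yawoff -30
in
pre
end
pitch 45 yawoff 0
in
pre
end
pitch 45 yawoff 30
in
   [  2.4   5.6 -25.9 -55.  -34.1  -9.1]
pre
   [ -2.3  -4.4 -26.9 -47.3 -43.1 -16.2]
end
   [ -2.3   6.3 -20.7 -51.2 -40.1 -10.9]
pitch 55 yawoff -30
in
   [ 10.1   4.4 -58.6 107.2 -16.  139.2]
pre
   [ 39.   -6.9 -55.4  57.5 -34.3 167. ]
end
   [  9.9   3.5 -55.1  92.3 -15.1 155. ]
pitch 55 yawoff 0
in
pre
   [  29.4  -11.5  -54.4   35.9  -16.1 -138.4]
end
pitch 55 yawoff 30
in
   [ 12.7   5.  -27.3 -34.  -31.1 -34.5]
pre
   [  9.4  -5.  -26.7 -28.5 -41.6 -39.5]
end
   [  6.3   5.9 -21.4 -33.5 -38.4 -31.3]
```

A yaw offset of about +30° works with comfortable joints. It also means the tool can keep one orientation through the swing, which becomes a pure translation. But it needs the other wrist branch (j4<0), so I'll simulate the route there.

```bash
cat >> k.py <<'E'
def path(q,T,G,n,show=4):
    S=np.real(fmp(np.linalg.inv(T)@G,1/n)); print(n,"rows",S[:3,3].round(4).tolist(),Ro.from_matrix(S[:3,:3]).as_rotvec(degrees=True).round(2).tolist())
    for i in range(1,n+1):
        X=T@np.linalg.matrix_power(S,i); qn,e=ik(X[:3,3],X[:3,:3],q,w=1e-5)
        if i%show==0 or i==n or e>1e-3 or np.abs(qn-q).max()>12: print("  ",X[:3,3].round(3),qn.round(1),"dq %.0f err %.4f"%(np.abs(qn-q).max(),e))
        q=qn
    return q,G
E
python3 - <<'E'
from k import *
np.set_printoptions(suppress=True,linewidth=150)
d=np.load("d.npz"); q,M=d["q"][1],d["T"][1]
def down(p,az): 
    t=np.radians(az);T=np.eye(4);T[:3,:3]=np.c_[[np.cos(t),np.sin(t),0],[0,0,-1],[-np.sin(t),np.cos(t),0]];T[:3,:3]=np.c_[T[:3,0],T[:3,1],np.cross(T[:3,0],T[:3,1])];T[:3,3]=p;return T
W=down([.36,-.2,.32],116.6)
q1,_=path(q,M,W,10)
for Gp in(pose(-.1,0,0,0,45,28),): 
    q2,_=path(q1,W,Gp,12); 
    q3,_=path(q2,Gp,pose(.02,.004,0,0,45,28),10); path(q3,pose(.02,.004,0,0,45,28),pose(.02,.012,.5,.02,45,28-28.65),6)
E
```

```text
10 rows [-0.0191, -0.0078, 0.0095] [4.27, -1.26, -0.54]
   [ 0.399 -0.005  0.283] [  29.2  -25.4  -54.2   23.3  -25.3 -122.2] dq 19 err 0.0000
   [ 0.392 -0.026  0.284] [  25.   -24.3  -47.6   11.1  -33.2 -106.2] dq 16 err 0.0000
   [ 0.385 -0.048  0.285] [ 19.  -22.2 -41.8   3.2 -40.3 -93.3] dq 13 err 0.0000
   [ 0.379 -0.07   0.287] [ 13.2 -19.8 -37.   -1.4 -46.9 -83.5] dq 10 err 0.0000
   [ 0.363 -0.157  0.306] [ -2.   -9.4 -23.1  -3.2 -68.2 -62.9] dq 5 err 0.0000
   [ 0.36 -0.2   0.32] [ -6.2  -4.  -17.4   0.  -76.6 -57.2] dq 4 err 0.0000
12 rows [0.011, 0.0108, -0.013] [-3.73, -1.13, -0.47]
   [ 0.388 -0.134  0.283] [ -4.2  -7.2 -22.8 -10.8 -63.2 -50.8] dq 3 err 0.0000
   [ 0.417 -0.062  0.262] [ -2.3  -8.8 -26.5 -24.7 -51.4 -39.9] dq 4 err 0.0000
   [0.442 0.014 0.258] [ -2.7  -8.5 -27.7 -44.3 -44.2 -21.1] dq 6 err 0.0000
10 rows [-0.0001, 0.012, -0.0004] [0.0, 0.0, -0.0]
   [0.469 0.037 0.225] [  0.6  -3.4 -27.9 -47.4 -38.4 -18.6] dq 1 err 0.0000
   [0.496 0.059 0.192] [  2.9   2.1 -27.1 -51.6 -33.7 -14.8] dq 1 err 0.0000
   [0.509 0.07  0.176] [  3.8   5.  -26.3 -53.9 -31.8 -12.5] dq 1 err 0.0000
6 rows [-0.0077, -0.0037, -0.0024] [0.0, 0.0, 0.0]
   [0.527 0.044 0.193] [  0.3   5.4 -23.2 -51.7 -35.9 -13. ] dq 1 err 0.0000
   [0.535 0.032 0.201] [ -1.4   5.7 -21.6 -50.8 -37.9 -13.3] dq 1 err 0.0000
```

>>> {"method": "jog_arm", "body": {
  "series": [
    [[-0.0096,-0.0039,0.0048],[2.13,-0.63,-0.27],0],
    [[-0.0096,-0.0039,0.0048],[2.13,-0.63,-0.27],0],
    [[-0.0096,-0.0039,0.0048],[2.13,-0.63,-0.27],0],
    [[-0.0096,-0.0039,0.0048],[2.13,-0.63,-0.27],0],
    [[-0.0096,-0.0039,0.0048],[2.13,-0.63,-0.27],0],
    [[-0.0096,-0.0039,0.0048],[2.13,-0.63,-0.27],0],
    [[-0.0096,-0.0039,0.0048],[2.13,-0.63,-0.27],0],
    [[-0.0096,-0.0039,0.0048],[2.13,-0.63,-0.27],0],
    [[-0.0191,-0.0078,0.0095],[4.27,-1.26,-0.54],0],
    [[-0.0191,-0.0078,0.0095],[4.27,-1.26,-0.54],0]
  ]
}}

```text
time_s: 3.95
tcp_pos: [0.3683, -0.1155, 0.2944]
ee_rot: [[-0.362, 0.279, -0.89], [0.932, 0.087, -0.352], [-0.021, -0.956, -0.292]]
wrist_force: [0.1, -0.4, 0.7]
gripper_width: 0.001
```

```bash
cat >> k.py <<'E'
def refit():
    d=np.load("d.npz"); T,s=cur(); q=np.vstack([d["q"],s["joints"]]);M=np.concatenate([d["T"],T[None]]); np.savez("d.npz",q=q,T=M)
    r=least_squares(lambda P:np.concatenate([fk(a,list(P)+[-1,-90],"wr")[0]-b[:3,3] for a,b in zip(q,M)]+[1e-4*(P-PM[:6])]),PM[:6])
    PM[:6]=list(r.x); print("model",r.x.round(4),"res",np.abs(r.fun).max().round(4)); return T,s
E
python3 - <<'E'
from k import *
np.set_printoptions(suppress=True,linewidth=150,precision=3)
T,s=refit(); print(s["time_s"],s["joints"]); print(T[:3,3],ik(T[:3,3],T[:3,:3],s["joints"])[1])
q,G=path(s["joints"],T,pose(-.1,0,0,0,45,28),18)
q,G=path(q,G,pose(.02,.004,0,0,45,28),10); path(q,G,pose(.02,.012,.5,.02,45,28-28.65),6)
E
```

```text
model [ 0.161  0.565  0.422 -0.16   0.306 -0.   ] res 0.0
3.95 [  3.539 -13.339 -28.485  -4.667 -58.403 -70.286]
[ 0.368 -0.116  0.294] 2.4148100186138777e-11
18 rows [0.0041, 0.0055, -0.0053] [-1.55, -0.91, -0.63]
   [ 0.387 -0.09   0.281] [  3.3 -12.9 -29.5 -10.7 -52.3 -62.8] dq 2 err 0.0000
   [ 0.405 -0.062  0.27 ] [  2.6 -12.  -29.7 -18.3 -47.4 -53.4] dq 3 err 0.0000
   [ 0.421 -0.033  0.263] [  1.1 -10.6 -29.  -27.8 -44.4 -41.7] dq 3 err 0.0000
   [ 0.436 -0.002  0.259] [ -1.3  -8.8 -27.8 -38.8 -43.7 -28. ] dq 4 err 0.0000
   [0.442 0.014 0.258] [ -2.8  -7.7 -27.2 -44.5 -44.2 -20.8] dq 4 err 0.0000
10 rows [-0.0001, 0.012, -0.0004] [0.0, 0.0, -0.0]
   [0.469 0.037 0.225] [  0.5  -3.  -27.6 -47.6 -38.4 -18.3] dq 1 err 0.0000
   [0.496 0.059 0.192] [  2.8   2.2 -27.2 -51.8 -33.7 -14.4] dq 1 err 0.0000
   [0.509 0.07  0.176] [  3.7   4.9 -26.6 -54.2 -31.8 -12.1] dq 1 err 0.0000
6 rows [-0.0077, -0.0037, -0.0024] [0.0, 0.0, 0.0]
   [0.527 0.044 0.193] [  0.2   5.4 -23.4 -51.9 -35.9 -12.7] dq 1 err 0.0000
   [0.535 0.032 0.201] [ -1.5   5.8 -21.6 -50.9 -37.9 -13. ] dq 1 err 0.0000
```

>>> {"method": "jog_arm", "body": {
  "series": [
    [[0.0075,0.0099,-0.0095],[-2.79,-1.64,-1.13],0],
    [[0.0075,0.0099,-0.0095],[-2.79,-1.64,-1.13],0],
    [[0.0075,0.0099,-0.0095],[-2.79,-1.64,-1.13],0],
    [[0.0075,0.0099,-0.0095],[-2.79,-1.64,-1.13],0],
    [[0.0075,0.0099,-0.0095],[-2.79,-1.64,-1.13],0],
    [[0.0075,0.0099,-0.0095],[-2.79,-1.64,-1.13],0],
    [[0.0075,0.0099,-0.0095],[-2.79,-1.64,-1.13],0],
    [[0.0075,0.0099,-0.0095],[-2.79,-1.64,-1.13],0],
    [[0.0075,0.0099,-0.0095],[-2.79,-1.64,-1.13],0],
    [[0.0075,0.0099,-0.0095],[-2.79,-1.64,-1.13],0]
  ]
}}

```text
time_s: 5.2
tcp_pos: [0.4437, 0.0154, 0.2556]
ee_rot: [[-0.655, 0.536, -0.533], [0.756, 0.463, -0.462], [-0.001, -0.705, -0.709]]
wrist_force: [0.4, -0.2, -0.9]
gripper_width: 0.004
```

```bash
python3 - <<'E'
from k import *
from station import *
np.set_printoptions(suppress=True,linewidth=150,precision=3)
T,s=cur(); print(s["time_s"],s["joints"],s["wrist_force"]); print(T[:3,3])
path(s["joints"],T,pose(-.035,.003,0,0,45,28),5)
ci=camera_info("wrist");I=capture("wrist")[:,:,::-1].copy();cs=camera_info("side");J=capture("side")[:,:,::-1].copy()
a=np.linspace(0,2*np.pi,40); C=st(SP,np.c_[-.0995+.029*np.sin(a)/2**.5,.029*np.cos(a),.187+.029*np.sin(a)/2**.5])
ax=np.array([(T[:3,3]+T[:3,1]*k) for k in(-.05,0,.05,.1,.12)])
for im,c in((I,ci),(J,cs)):
    cv2.polylines(im,[proj(c,C).round().astype(int)],True,(0,0,255),1); cv2.polylines(im,[proj(c,ax).round().astype(int)],False,(0,255,0),1)
cv2.imwrite("pics/w2.png",np.hstack([cv2.resize(I[100:400,150:550],(400,300)),cv2.resize(J[150:330,300:540],(400,300))]))
E
```

```text
5.2 [ -2.74   -7.494 -27.269 -44.914 -43.783 -20.305] [ 0.413 -0.219 -0.881]
[0.444 0.015 0.256]
5 rows [-0.0002, 0.0124, -0.0006] [0.03, 0.01, -0.01]
   [0.472 0.039 0.222] [  0.9  -2.9 -27.8 -47.7 -37.9 -18.3] dq 1 err 0.0000
   [0.479 0.045 0.214] [  1.6  -1.5 -27.6 -48.7 -36.6 -17.5] dq 1 err 0.0000
```

View pics/w2.png

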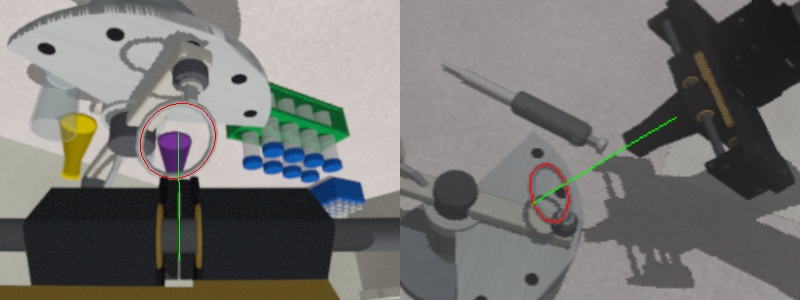

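In the overlay the projected ring coincides with the real one, at (178,140) in the wrist part and (549,193) in the side part. The fingertip axis passes through it. Inserting.

>>> {"method": "jog_arm", "body": {
  "series": [
    [[-0.0002,0.0124,-0.0006],[0.03,0.01,0],0],
    [[-0.0002,0.0124,-0.0006],[0.03,0.01,0],0],
    [[-0.0002,0.0124,-0.0006],[0.03,0.01,0],0],
    [[-0.0002,0.0124,-0.0006],[0.03,0.01,0],0],
    [[-0.0002,0.0124,-0.0006],[0.03,0.01,0],0],
    [[0,0,0],[0,0,0],0]
  ]
}}

```text
time_s: 6.05
tcp_pos: [0.4796, 0.0441, 0.2133]
ee_rot: [[-0.654, 0.533, -0.537], [0.757, 0.46, -0.464], [-0.0, -0.71, -0.704]]
wrist_force: [-0.1, 0.0, 0.3]
gripper_width: 0.004
```

```bash
python3 - <<'E'
from k import *
np.set_printoptions(suppress=True,linewidth=150,precision=3)
T,s=cur(); print(s["time_s"],s["wrist_force"],T[:3,3]); 
path(s["joints"],T,pose(.022,.004,0,0,45,28),6)
E
```

```text
6.05 [-0.114  0.026  0.343] [0.48  0.044 0.213]
6 rows [0.0001, 0.0094, -0.0002] [-0.04, -0.01, -0.01]
   [0.5   0.062 0.187] [  3.3   3.  -26.8 -52.1 -33.1 -14.3] dq 1 err 0.0000
   [0.51  0.071 0.174] [  3.9   5.3 -26.3 -54.1 -31.7 -12.3] dq 1 err 0.0000
```

>>> {"method": "jog_arm", "body": {
  "series": [
    [[0.0001,0.0094,-0.0002],[-0.04,0,0],0],
    [[0.0001,0.0094,-0.0002],[-0.04,0,0],0],
    [[0.0001,0.0094,-0.0002],[-0.04,0,0],0],
    [[0.0001,0.0094,-0.0002],[-0.04,0,0],0],
    [[0.0001,0.0094,-0.0002],[-0.04,0,0],0],
    [[0.0001,0.0094,-0.0002],[-0.04,0,0],0],
    [[0,0,0],[0,0,0],0]
  ]
}}

```text
time_s: 6.92
tcp_pos: [0.5101, 0.0709, 0.1745]
ee_rot: [[-0.653, 0.536, -0.535], [0.757, 0.462, -0.462], [-0.001, -0.706, -0.708]]
wrist_force: [-0.1, 0.2, -0.3]
gripper_width: 0.009
```

```bash
python3 - <<'E'
from k import *
from station import *
np.set_printoptions(suppress=True,linewidth=150,precision=4)
T,s=cur(); print(s["time_s"],s["wrist_force"],T[:3,3]); print(T[:3,:3].T@[np.cos(.2249)/2**.5,np.sin(.2249)/2**.5,1/2**.5],"ringup in tool"); print(T[:3,:3].T@[0,0,1],"z in tool")
cs=camera_info("side");J=capture("side")[:,:,::-1].copy();I=capture("wrist")[:,:,::-1]
cv2.imwrite("pics/s3.png",np.hstack([cv2.resize(I[60:360,150:550],(400,300)),cv2.resize(J[200:320,320:480],(400,300),interpolation=cv2.INTER_CUBIC)]))
E
```

```text
6.925 [-0.1233  0.1674 -0.3349] [0.5101 0.0709 0.1745]
[-0.3314 -0.0571 -0.9418] ringup in tool
[-0.0006 -0.7065 -0.7077] z in tool
```

View pics/s3.png

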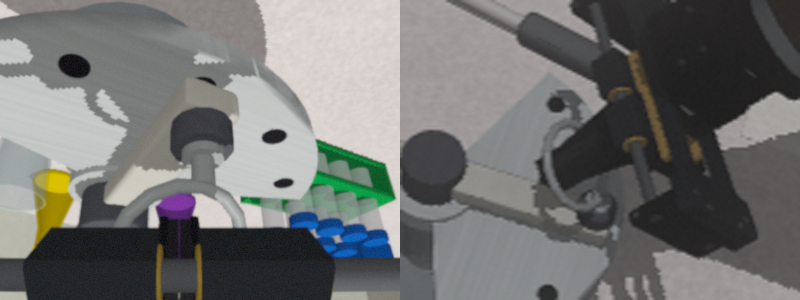

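The finger is through the ring without contact: in the right half the tip at about (545,165) is inside the ring, and forces are near 0. Now I raise toward the ring's top, then straight up, watching the force.

>>> {"method": "jog_arm", "body": {
  "series": [
    [[-0.0007,0,-0.002],[0,0,0],0],
    [[-0.0007,0,-0.002],[0,0,0],0],
    [[-0.0007,0,-0.002],[0,0,0],0],
    [[-0.0007,0,-0.002],[0,0,0],0],
    [[0,-0.0014,-0.0014],[0,0,0],0],
    [[0,-0.0014,-0.0014],[0,0,0],0],
    [[0,0,0],[0,0,0],0]
  ]
}}

```text
time_s: 7.9
tcp_pos: [0.5151, 0.0724, 0.1842]
ee_rot: [[-0.654, 0.535, -0.535], [0.757, 0.462, -0.462], [-0.0, -0.707, -0.707]]
wrist_force: [-2.7, -1.0, -4.2]
gripper_width: 0.0
```

Contact with about 4 N downward, near the home preload. Lifting.

>>> {"method": "jog_arm", "body": {
  "series": [
    [[0,-0.0014,-0.0014],[0,0,0],0],
    [[0,-0.0014,-0.0014],[0,0,0],0],
    [[0,-0.0014,-0.0014],[0,0,0],0],
    [[0,-0.0014,-0.0014],[0,0,0],0],
    [[0,-0.0014,-0.0014],[0,0,0],0],
    [[0,-0.0014,-0.0014],[0,0,0],0],
    [[0,-0.0014,-0.0014],[0,0,0],0],
    [[0,-0.0014,-0.0014],[0,0,0],0],
    [[0,0,0],[0,0,0],0]
  ]
}}

```text
time_s: 9.02
tcp_pos: [0.5156, 0.0723, 0.2006]
ee_rot: [[-0.653, 0.536, -0.534], [0.757, 0.462, -0.462], [-0.001, -0.706, -0.708]]
wrist_force: [-5.4, -1.5, -5.2]
gripper_width: 0.003
```

```bash
python3 - <<'E'
from k import *
from station import *
np.set_printoptions(suppress=True,linewidth=150,precision=4)
T,s=cur(); print(s["time_s"],s["wrist_force"],T[:3,3])
J=capture("side")[:,:,::-1].copy()
cs=camera_info("side")
for l in(0,.0,.013,.02): print(l,proj(cs,st(SP,[(-.12,0,.1665+l),(-.0995,.029,.187+l),(-.0995,-.029,.187+l)])).round(1).tolist())
cv2.imwrite("pics/s4.png",cv2.resize(J[210:310,350:450],(600,600),interpolation=cv2.INTER_CUBIC))
E
```

```text
9.025 [-5.4036 -1.5412 -5.1802] [0.5156 0.0723 0.2006]
0 [[399.8, 275.7], [384.7, 279.1], [394.2, 252.1]]
0.0 [[399.8, 275.7], [384.7, 279.1], [394.2, 252.1]]
0.013 [[400.8, 271.5], [385.6, 274.8], [395.2, 247.6]]
0.02 [[401.4, 269.2], [386.1, 272.4], [395.7, 245.2]]
```

View pics/s4.png

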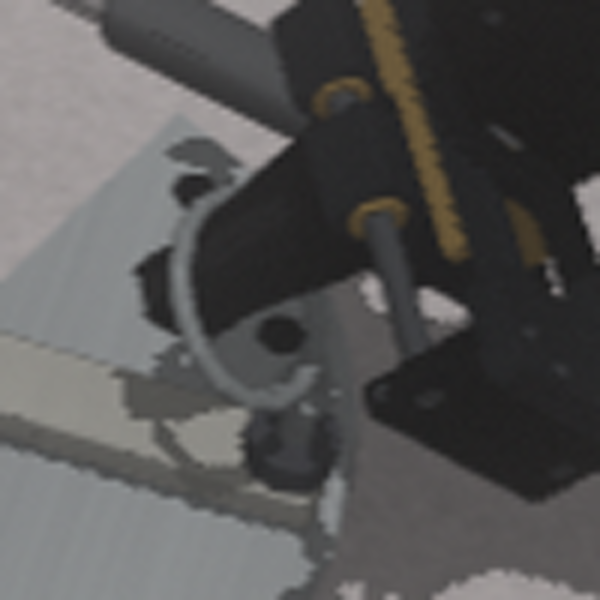

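```bash
python3 - <<'E'
from k import *
from station import *
cs=camera_info("side"); a=np.linspace(0,2*np.pi,200)
for l in(0,.005,.010,.013,.016,.02):
    c=proj(cs,st(SP,np.c_[-.0995+.029*np.sin(a)/2**.5,.029*np.cos(a),.187+l+.029*np.sin(a)/2**.5])); i=c[:,1].argmax();j=c[:,0].argmin()
    print(l,"lowest",c[i].round(1),((c[i]-[350,210])*6).round(0),"left",((c[j]-[350,210])*6).round(0))
E
```

```text
0 lowest [391.9 282.6] [251. 435.] left [167. 308.]
0.005 lowest [392.2 281. ] [253. 426.] left [169. 298.]
0.01 lowest [392.6 279.3] [256. 416.] left [171. 287.]
0.013 lowest [392.8 278.3] [257. 410.] left [172. 281.]
0.016 lowest [393.4 277.3] [261. 404.] left [173. 274.]
0.02 lowest [393.7 276. ] [262. 396.] left [175. 266.]
```

The lowest ring point at crop (265,398) means a lift of about 18 mm, which fits the TCP rise and the 5.2 N spring force. Next I compute the swing translation.

```bash
cat >> k.py <<'E'
def ringdec(T,sw,lift):
    t=SP[2]+sw; e=np.array([np.cos(t),np.sin(t),0]);b=np.array([-np.sin(t),np.cos(t),0]);k=np.array([0,0,1.])
    c=np.array([SP[0],SP[1],.187+lift])-.0995*e
    # point where finger axis pierces ring plane
    n=(e-k)/2**.5; d=T[:3,3]-c; y=T[:3,1]; s=d@n/(y@n); x=d-s*y
    return np.array([s, x@b, x@(e+k)/2**.5])*1000  # past plane, lateral(+station y), up
E
python3 - <<'E'
from k import *
np.set_printoptions(suppress=True,linewidth=150,precision=4)
T,s=cur(); print("dec now",ringdec(T,0,.0175)); q=s["joints"]
def tgt(sw,s_,lat,up,lift):
    t=SP[2]+sw; e=np.array([np.cos(t),np.sin(t),0]);b=np.array([-np.sin(t),np.cos(t),0]);k=np.array([0,0,1.])
    G=T.copy(); G[:3,3]=np.array([SP[0],SP[1],.187+lift])-.0995*e+s_*T[:3,1]+lat*b+up*(e+k)/2**.5; return G
X=T
for sw in(.1,.2,.3,.4,.5,.55):
    f=sw/.5; G=tgt(sw,.022,0,.012,.0195); d=T[:3,:3].T@(G[:3,3]-X[:3,3]); q,e=ik(G[:3,3],G[:3,:3],q,w=1e-5)
    print(sw,"step in tool",d,G[:3,3],q.round(0),e<1e-3); X=G
E
```

```text
dec now [19.3779  0.7606 13.7971]
0.1 step in tool [-0.0083 -0.0017  0.0033] [0.5184 0.0637 0.1994] [  4.   3. -25. -50. -33. -17.] True
0.2 step in tool [-0.0086 -0.0021  0.0021] [0.5218 0.0552 0.1994] [  3.   4. -24. -50. -35. -16.] True
0.3 step in tool [-0.0088 -0.0015  0.0015] [0.5259 0.0472 0.1994] [  1.   5. -23. -51. -36. -15.] True
0.4 step in tool [-0.009  -0.0009  0.0009] [0.5309 0.0395 0.1994] [ -0.   5. -22. -51. -37. -14.] True
0.5 step in tool [-0.0091 -0.0002  0.0002] [0.5366 0.0324 0.1994] [ -1.   6. -22. -51. -38. -13.] True
0.55 step in tool [-0.0045  0.0001 -0.0001] [0.5397 0.0291 0.1994] [ -2.   6. -21. -51. -38. -13.] True
```

>>> {"method": "jog_arm", "body": {
  "series": [
    [[0,-0.0014,-0.0014],[0,0,0],0],
    [[-0.0021,-0.00065,0.00065],[0,0,0],0],
    [[-0.0021,-0.00065,0.00065],[0,0,0],0],
    [[-0.0021,-0.00065,0.00065],[0,0,0],0],
    [[-0.0021,-0.00065,0.00065],[0,0,0],0],
    [[-0.0022,-0.0005,0.0005],[0,0,0],0],
    [[-0.0022,-0.0005,0.0005],[0,0,0],0],
    [[-0.0022,-0.0005,0.0005],[0,0,0],0],
    [[-0.0022,-0.0005,0.0005],[0,0,0],0],
    [[0,0,0],[0,0,0],0]
  ]
}}

```text
time_s: 10.32
tcp_pos: [0.522, 0.0545, 0.2024]
ee_rot: [[-0.653, 0.536, -0.534], [0.757, 0.461, -0.463], [-0.002, -0.707, -0.708]]
wrist_force: [-6.6, -2.5, -6.4]
gripper_width: 0.006
```

```bash
python3 - <<'E'
from k import *
from station import *
np.set_printoptions(suppress=True,linewidth=150,precision=4)
T,s=cur(); print(s["time_s"],s["wrist_force"],T[:3,3]); print("dec",ringdec(T,.2,.0195))
ci=camera_info("top")
J=capture("top"); cv2.imwrite("pics/t5.png",cv2.resize(J[150:350,220:420,::-1],None,fx=3,fy=3,interpolation=cv2.INTER_CUBIC))
for sw in(0,.1,.2,.3): print(sw,((proj(ci,st(SP,[(.135*np.cos(sw),.135*np.sin(sw),.178)]))-[220,150])*3).round(0))
E
```

```text
10.325 [-6.5886 -2.475  -6.4298] [0.522  0.0545 0.2024]
dec [19.8188 -0.3118 14.023 ]
0 [[149.  79.]]
0.1 [[125.  86.]]
0.2 [[102.  95.]]
0.3 [[ 79. 106.]]
```

View pics/t5.png

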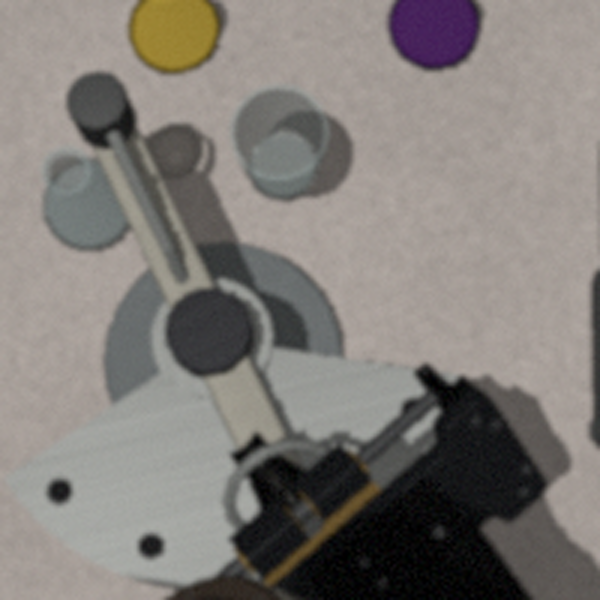

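The nozzle top at (98,102) shows the arm at about +0.21 rad with the pin riding clear. Continuing.

>>> {"method": "jog_arm", "body": {
  "series": [
    [[-0.0022,0,0.0008],[0,0,0],0],
    [[-0.0022,-0.0004,0.0004],[0,0,0],0],
    [[-0.0022,-0.0004,0.0004],[0,0,0],0],
    [[-0.0022,-0.0004,0.0004],[0,0,0],0],
    [[-0.00225,-0.0002,0.0002],[0,0,0],0],
    [[-0.00225,-0.0002,0.0002],[0,0,0],0],
    [[-0.00225,-0.0002,0.0002],[0,0,0],0],
    [[-0.00225,-0.0002,0.0002],[0,0,0],0],
    [[-0.0023,0,0],[0,0,0],0],
    [[0,0,0],[0,0,0],0]
  ]
}}

```text
time_s: 11.62
tcp_pos: [0.5324, 0.0362, 0.2015]
ee_rot: [[-0.653, 0.536, -0.534], [0.757, 0.46, -0.464], [-0.003, -0.707, -0.707]]
wrist_force: [-8.0, -5.2, -5.2]
gripper_width: -0.0
```

```bash
cat >> k.py <<'E'
def swing():
    """arm angle from nozzle cylinder top in top view: brute-force template match vs start picture"""
    from station import capture,camera_info
    ci=camera_info("top"); g=cv2.cvtColor(capture("top"),cv2.COLOR_RGB2GRAY); g0=cv2.imread("pics/top0.png",0)
    q=lambda s:proj(ci,st(SP,(.135*np.cos(s),.135*np.sin(s),.178)))[0]
    u=q(0); t=cv2.getRectSubPix(g0,(21,21),tuple(map(float,u)))[3:18,3:18]
    out=[]
    for s in np.arange(-.1,.7,.005):
        w=cv2.getRectSubPix(g,(15,15),tuple(map(float,q(s)))); out.append((cv2.matchTemplate(w,t,cv2.TM_SQDIFF)[0,0],s))
    return min(out)[1]
E
python3 - <<'E'
from k import *
np.set_printoptions(suppress=True,linewidth=150,precision=4)
T,s=cur(); sw=swing(); print(s["time_s"],s["wrist_force"],T[:3,3],"swing",sw); print("dec",ringdec(T,sw,.0195),ringdec(T,.45,.0195))
E
```

```text
11.625 [-8.0308 -5.1552 -5.2453] [0.5324 0.0362 0.2015] swing 0.4600000000000005
dec [19.9993  2.0248 12.9841] [19.9882  1.1218 12.973 ]
```

>>> {"method": "jog_arm", "body": {
  "series": [
    [[-0.0018,0,0],[0,0,0],0],
    [[-0.0018,0,0],[0,0,0],0],
    [[0,0,0],[0,0,0],0]
  ]
}}

```text
time_s: 12.05
tcp_pos: [0.5344, 0.0333, 0.2013]
ee_rot: [[-0.653, 0.536, -0.535], [0.757, 0.46, -0.464], [-0.003, -0.708, -0.706]]
wrist_force: [-7.5, -5.2, -5.2]
gripper_width: 0.004
```

```bash
python3 - <<'E'
from k import *
np.set_printoptions(suppress=True,linewidth=150,precision=4)
T,s=cur(); sw=swing(); print(s["time_s"],s["wrist_force"],T[:3,3],"swing",sw); print("dec",ringdec(T,sw,.0195),ringdec(T,.5,.0195))
E
```

```text
12.05 [-7.4524 -5.1699 -5.2004] [0.5344 0.0333 0.2013] swing 0.5050000000000006
dec [19.9792  2.5279 12.6581] [19.971   2.075  12.6499]
```

Swing reads 0.505. Lowering straight down.

>>> {"method": "jog_arm", "body": {
  "series": [
    [[0,0.0014,0.0014],[0,0,0],0],
    [[0,0.0014,0.0014],[0,0,0],0],
    [[0,0.0014,0.0014],[0,0,0],0],
    [[0,0.0014,0.0014],[0,0,0],0],
    [[0,0.0014,0.0014],[0,0,0],0],
    [[0,0,0],[0,0,0],0]
  ]
}}

```text
time_s: 12.85
tcp_pos: [0.5346, 0.0333, 0.1916]
ee_rot: [[-0.653, 0.536, -0.534], [0.757, 0.46, -0.464], [-0.003, -0.708, -0.706]]
wrist_force: [-9.2, -5.9, -4.3]
gripper_width: 0.007
```

>>> {"method": "jog_arm", "body": {
  "series": [
    [[0,0.0014,0.0014],[0,0,0],0],
    [[0,0.0014,0.0014],[0,0,0],0],
    [[0,0,0],[0,0,0],0]
  ]
}}

```text
time_s: 13.22
tcp_pos: [0.5347, 0.0332, 0.1878]
ee_rot: [[-0.653, 0.537, -0.534], [0.757, 0.46, -0.464], [-0.004, -0.708, -0.707]]
wrist_force: [-8.4, -5.2, -4.5]
gripper_width: 0.004
```

```bash
python3 - <<'E'
from k import *
np.set_printoptions(suppress=True,linewidth=150,precision=4)
T,s=cur(); sw=swing(); print(s["time_s"],s["wrist_force"],T[:3,3],"swing",sw); print("dec",ringdec(T,.5,0),ringdec(T,.5,.013))
E
```

```text
13.225 [-8.3911 -5.2416 -4.5492] [0.5347 0.0332 0.1878] swing 0.5050000000000006
dec [15.863   1.7995 16.9842] [25.0561  1.909   7.7979]
```

>>> {"method": "jog_arm", "body": {
  "series": [
    [[0,0.0014,0.0014],[0,0,0],0],
    [[0,0.0014,0.0014],[0,0,0],0],
    [[0,0.0014,0.0014],[0,0,0],0],
    [[0,0.0014,0.0014],[0,0,0],0],
    [[0,0,0],[0,0,0],0]
  ]
}}

```text
time_s: 13.9
tcp_pos: [0.5369, 0.0331, 0.1817]
ee_rot: [[-0.652, 0.541, -0.532], [0.758, 0.459, -0.463], [-0.007, -0.705, -0.709]]
wrist_force: [-6.5, -4.1, -2.4]
gripper_width: 0.005
```

```bash
python3 - <<'E'
from k import *
from station import *
np.set_printoptions(suppress=True,linewidth=150,precision=4)
T,s=cur(); sw=swing(); print(s["time_s"],s["wrist_force"],T[:3,3],"swing",sw); print("dec",ringdec(T,.5,0))
t=SP[2]+.5;print("to centre, ring-up in tool",T[:3,:3].T@np.array([np.cos(t),np.sin(t),1])/2**.5)
cs=camera_info("side");J=capture("side")[:,:,::-1].copy(); a=np.linspace(0,2*np.pi,60)
for l,c in((0,(0,0,255)),(.013,(0,255,255))):
    o=np.c_[-.0995+.029*np.sin(a)/2**.5,.029*np.cos(a),.187+l+.029*np.sin(a)/2**.5]
    o=o@np.array([[np.cos(.5),np.sin(.5),0],[-np.sin(.5),np.cos(.5),0],[0,0,1]]); print(l,proj(cs,st(SP,o)).mean(0).round(1))
    K=J; cv2.polylines(K,[(proj(cs,st(SP,o))*8).round().astype(int)],True,c,1,cv2.LINE_AA,3)
cv2.imwrite("pics/s6.png",cv2.resize(J[190:310,320:480],(800,600),interpolation=cv2.INTER_CUBIC))
E
```

```text
13.9 [-6.4938 -4.1293 -2.3768] [0.5369 0.0331 0.1817] swing 0.5050000000000006
dec [21.2488  0.3941 13.6273]
to centre, ring-up in tool [ 0.0058  0.0027 -1.    ]
0 [390.3 242.2]
0.013 [391.2 237.6]
```

View pics/s6.png

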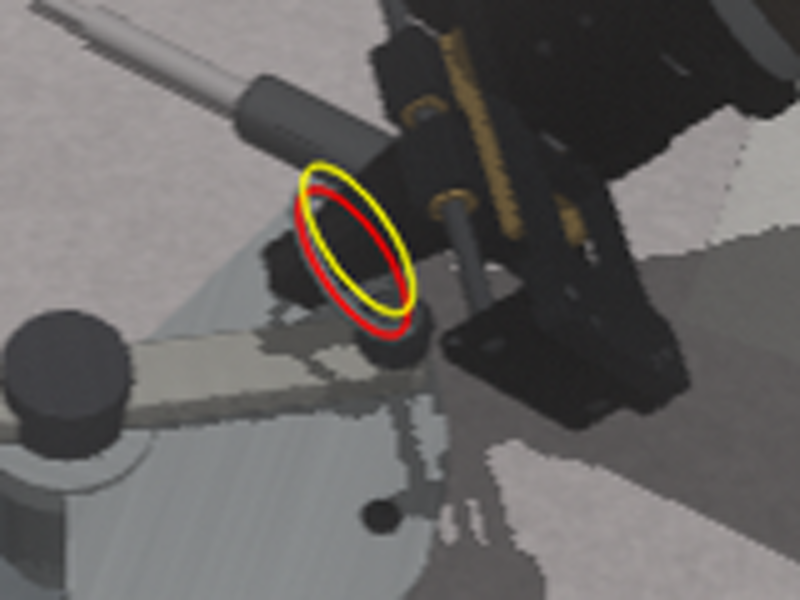

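The real ring lies on the home outline (red), at about (355,260), so the pin looks nearly home. A residual sideways press remains. I'll move the finger to the ring's middle and check that the force vanishes.

>>> {"method": "jog_arm", "body": {
  "series": [
    [[0,0,0.002],[0,0,0],0],
    [[0,0,0.002],[0,0,0],0],
    [[0,0,0.002],[0,0,0],0],
    [[0,0,0.002],[0,0,0],0],
    [[0,0,0.002],[0,0,0],0],
    [[0,0,0],[0,0,0],0]
  ]
}}

```text
time_s: 14.75
tcp_pos: [0.53, 0.0301, 0.1733]
ee_rot: [[-0.653, 0.537, -0.534], [0.757, 0.462, -0.462], [-0.001, -0.706, -0.708]]
wrist_force: [-0.8, -0.2, -0.4]
gripper_width: 0.005
```

```bash
python3 - <<'E'
from k import *
np.set_printoptions(suppress=True,linewidth=150,precision=4)
T,s=cur(); sw=swing(); print(s["time_s"],s["wrist_force"],T[:3,3],"swing",sw); print("dec",ringdec(T,.5,0))
G=T.copy();G[:3,3]-=.16*T[:3,1]; path(s["joints"],T,G,16)
E
```

```text
14.75 [-0.761  -0.1626 -0.3579] [0.53   0.0301 0.1733] swing 0.5050000000000006
dec [22.1575  2.6256  2.7455]
16 rows [-0.0, -0.01, 0.0] [0.0, 0.0, 0.0]
   [0.509 0.012 0.202] [ -5.    3.8 -23.6 -51.8 -40.2  -9.9] dq 1 err 0.0000
   [ 0.487 -0.007  0.23 ] [ -7.5  -0.3 -23.7 -48.9 -44.4 -12.3] dq 1 err 0.0000
   [ 0.466 -0.025  0.258] [-10.4  -4.  -23.3 -46.7 -49.2 -14. ] dq 1 err 0.0000
   [ 0.444 -0.044  0.286] [-13.8  -7.2 -22.2 -45.1 -54.6 -15. ] dq 1 err 0.0000
```

Free of contact. Withdrawing along the finger axis.

>>> {"method": "jog_arm", "body": {
  "series": [
    [[0,-0.01,0],[0,0,0],0],
    [[0,-0.01,0],[0,0,0],0],
    [[0,-0.01,0],[0,0,0],0],
    [[0,-0.01,0],[0,0,0],0],
    [[0,-0.015,0],[0,0,0],0],
    [[0,-0.02,0],[0,0,0],0],
    [[0,-0.025,0],[0,0,0],0],
    [[0,-0.03,0],[0,0,0],0],
    [[0,-0.03,0],[0,0,0],0],
    [[0,0,0],[0,0,0],0]
  ]
}}

```text
time_s: 16.05
tcp_pos: [0.4439, -0.045, 0.2889]
ee_rot: [[-0.652, 0.542, -0.531], [0.759, 0.459, -0.462], [-0.006, -0.704, -0.71]]
wrist_force: [0.6, 0.2, -0.0]
gripper_width: 0.004
```

```bash
python3 - <<'E'
from k import *
from station import *
np.set_printoptions(suppress=True,linewidth=150,precision=4)
T,s=cur(); sw=swing(); print(s["time_s"],s["wrist_force"],T[:3,3],"swing",sw)
a=np.linspace(0,2*np.pi,60);O=[]
for n in("side","top"):
    cs=camera_info(n);J=capture(n)[:,:,::-1].copy()
    o=np.c_[-.0995+.029*np.sin(a)/2**.5,.029*np.cos(a),.187+.029*np.sin(a)/2**.5]
    o=o@np.array([[np.cos(.5),np.sin(.5),0],[-np.sin(.5),np.cos(.5),0],[0,0,1]])
    cv2.polylines(J,[(proj(cs,st(SP,o))*8).round().astype(int)],True,(0,0,255),1,cv2.LINE_AA,3)
    O.append(cv2.resize(J[150:350,220:420],(400,400),interpolation=cv2.INTER_CUBIC))
cv2.imwrite("pics/f7.png",np.hstack(O))
E
```

```text
16.05 [ 0.6077  0.2063 -0.0333] [ 0.4439 -0.045   0.2889] swing 0.5050000000000006
```

View pics/f7.png

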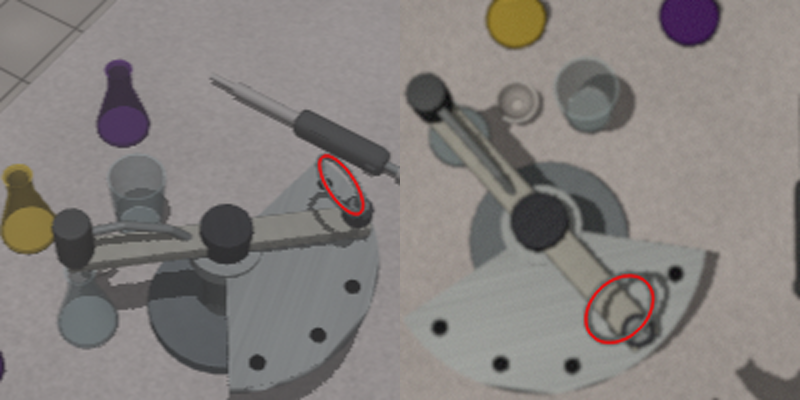

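The home outline (red) covers the real ring in both views: side at about (341,185), top at about (620,308). A 13 mm lift would show a separate ring. The nozzle is over the flask, and the glassware, rack and pipette look unmoved. The gripper is clear, with forces near 0. Handing in.

```bash
python3 -c "
from station import *
print(finish_job())"
```

```text
the job is handed in; nothing more can be done
None
```

I hooked the shut fingertips through the pull ring and lifted the pin about 18–20 mm. I then swung the arm to the +0.5 rad hole on the flask's side, lowered the pin and withdrew. The job was handed in at about 16 s of the 43 s; it reports no verdict.

**Last checks:**
- **Arm angle:** the top view reads 0.505 rad, from a template match good to about 0.01 rad.
- **Pin:** the real ring lies under the home-height outline in both camera views, so the pin looks fully home. This was judged by eye; I had no direct reading of the lift.
- **Nozzle:** it looks to be above the flask, and I saw no shift in the glassware or pipette. The rack was outside the last picture.
- **Forces:** wrist force peaked at about 12 N in the readings taken after each move. It was about 0.6 N at the end, with the gripper clear of everything.

**What went wrong on the way:** my first approach heading ran joint 3 to the edge of its range. I backed out and came in with the finger yawed about 28° from square to the ring, which worked.

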